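# Put the spice jar away through the rack's sprung flap

## Task

Put the wide-capped spice jar away in the jar rack: stand it upright on the open sill in front of the sprung flap, then push it along the floor of the lane through the flap and on until it has driven the stiff sliding follower at the far end gently but fully home against its end stop. Leave it standing there with the flap shut behind it, do not ram it, and leave the other two jars where they stand.

Things in the scene. Friction and masses are not known exactly. Their poses are not given: they have to be found in the camera images.
- wide_jar: The spice jar to put away: a white jar, 47 mm in diameter, 98 mm tall, with a wide flat white screw cap (46 mm in diameter, from 77 mm up to the top). 70 to 160 g. Origin at the centre of its underside, z up. It starts standing in one of three places to the left of the rack, swapped with the other two jars.
- tall_jar: Bystander: the taller spice jar, 45 mm in diameter, 106 mm tall. Origin at the centre of its underside. Leave it (more than 30 mm is disturbed).
- salt_shaker: Bystander: the small waisted shaker with a narrower domed metal top, 44 mm in diameter, 90 mm tall. Origin at the centre of its underside. Leave it (more than 30 mm is disturbed).
- rack: The jar rack, fixed to the worktop: a wooden lane, open above, 305 x 80 mm. Origin on the worktop, under the shut flap, on the lane's centre line; x points along the lane the way jars go in (roughly to the robot's right), y to the left of that, z up. Its floor is level, top at z = 6 mm throughout. From the flap on, the jar must not press on any part of the rack with over 30 N.
- sill (a point): Point on the floor top of the rack's open sill, at rack x = -50 mm, on the centre line. The sill runs from x = -85 mm to the flap at x = 0, without walls; only low lips, 4 mm wide and 11 mm high, at y = +-37 mm.
- lane (a point): Point on the lane's floor, at rack x = 100 mm, on the centre line. Behind the flap the walls are 64 mm apart inside, 46 mm high, up to x = 220 mm. An end stop is clamped across the lane wherever its owner set it: with the follower home, its face is anywhere from x = 115 to 175 mm, not measured, to be felt. End stop and follower are 50 mm high, a screw on it 54 mm.
- hinge (a point): Top of the flap's upright hinge line, at rack x = 0, y = +28.5 mm, z = 44 mm. The flap is an aluminium leaf 57 mm long, 3 mm thick, from z = 10 to 44 mm; it shuts the lane at x = 0 and swings inwards only (towards +x). Folded back it takes 5 mm of the lane's width on the +y side.
- flap (a joint): Angle of the sprung flap (rad): 0 shut across the lane, 1.52 folded back along the wall. Its spring gives 0.05 N m at shut, rising to 0.13 N m wide open, so a jar feels about 2 to 6 N. It can shut behind the jar only once the jar's axis is past about x = 77 mm.
- follower (a joint): Travel of the follower, an upright wooden plate across the lane, 54 mm wide, 6 mm thick, standing on two rods in front of the end stop (m): 0 fully out towards the flap, 0.020 fully home against the end stop. It starts 0 to 8 mm in, slides along the lane's x with about 5 N of drag and stays where it is left; at home it meets a hard stop.

How it is judged:
By the outcome, as a careful person would: the job done as asked, in the order asked, and still so for the second after the job is handed in, with the robot touching nothing.
It also fails if it takes over 64 s, if anything falls off the work surface, if the arm or the gripper's body presses on something with over 40 N, if the wrist force passes 120 N, or if a joint passes its speed limit or range.

## Robot

A 7-joint arm with a two-finger parallel gripper is mounted at the origin on a cart in front of the work surface, level with it; the furniture and walls round the work are solid. World frame = base frame: x ahead of the robot, y to its left, z up, the work surface at z = 0. Lengths are in m, angles in rad, forces in N, time in s.
With the tool pointing down it reaches from about 0.4 to 0.85 m from the base axis. Payload 10.4 kg.
Tool frame: the origin (TCP) lies midway between the tips of the shut fingers; the grasp point (between the pads) lies 19 mm behind it; z points along the fingers, y is the line along which they close (so a half turn about z gives the same grasp; the last joint's range is limited). The gripper opens to 85 mm and grips with 20 to 120 N. Pads are 22 mm wide; open, the fingers measure 114 mm over their backs; the gripper's body (76 mm by 85 mm) begins 54 mm behind the grasp point. The pads swing forward as they close: fully open they stand 13 mm farther back than shut.
Start: joints at [-1.191, 0.332, -0.065, 1.46, 0.022, 1.35, -0.088], TCP at [0.245, 0.575, 0.231] pointing down, gripper open.
Joint ranges: [-2.6, 2.6], [-0.5, 2.12], [-1.47, 1.34], [0.16, 2.42], [-1.27, 4.41], [0.06, 2.06], [-2.6, 2.6]. Speed limits (rad/s): [2.22, 2.22, 2.79, 2.79, 3.14, 3.14, 3.14].

## Interface

Orientations are given as a unit quaternion [x, y, z, w].
In Python, from rig import telemetry, cams, ticket, models gives the robot as it stands.
- The arm moves only by the tool jog_arm, never from a script. Its argument "steps" is one flat list of numbers, 7 for each row, row after row: the shift along the tool's x, y, z in mm, then the turn, a rotation vector about the tool's x, y, z in rad, then the opening, from 0 (shut) to 1 (fully open). A call has 1 to 10 rows; each row shifts and turns the commanded pose from where the row before left it, along the tool's axes as they then stand; what a row does not reach is not made up. A row lasts 1/8 s, in which the tool goes at most 62.5 mm and 10.7 degrees, less where a joint would pass 70% of its speed; a pose out of reach is approached as far as the arm can. A call is refused whole if a number of a shift passes 62.5 or a number of a turn 0.188, either way. A call with a gripper value outside its range is refused whole. The fingers move at their own pace and stop on an object; "squeeze" is the grip in N (left out, the last holds). Time passes only in rows, so rows that do not move let the fingers close. It gives the time, the measured TCP pose, the force, the opening and the grip force at its end, in the units of the state.
- telemetry.get_obs(): the state, without advancing time (a new reading comes with each control period).
- cams.camera(name): name is "scene" or "top"; returns the picture (384x512x3 uint8, blue, green, red); there is no depth.
- cams.camera_model(name): a dict with "fx", "fy", "cx", "cy" (pixels), "extrinsics" (4x4, takes a point from world to camera coordinates). Camera axes: x right, y up, looking along -z (the intrinsics and any distortion apply to the point x, -y, -z); pixel columns grow to the right and rows downward; lengths in m; the calibration is good to about 2 mm. A picture is of the moment at which its call begins. camera_model takes no time and is no camera call.
- ticket.sign_off(): hands the job in; it is judged then, once.
Trained networks look in the newest picture that a camera, given by its name, has taken for a name from the list of things; names that differ only in an ending like _2 or _b are one class to them, and where a whole thing is asked for, a point or a joint stands for the part that bears it (a point fixed in the world has none). Each returns a list of dicts, best first, with "conf" (0 to 1); they miss things now and then, are a little off and sometimes report something else, mostly with a low value. They report only what shows in the picture. A call takes as long as a camera call.
- models.boxes_of(thing, camera): "location" ([x, y, z] in m, in world coordinates, good to about 4 mm: the middle of the surface that is visible of it).
- models.place_of(thing, camera): "location" ([x, y, z] in m, in world coordinates, good to about 4 mm: a listed point, or the origin of a listed thing).
The state is a dict: "time": time; "joints": joint angles; "joint_vel": joint speeds; "joint_efforts": joint torques, N m; "tool_pos": TCP position; "orientation": TCP orientation; "contact_force": force on the tool from outside, world axes, zero at the start; "wrist_torque": the same for the moment, N m; "opening": finger opening in m; "grip_force": force on a finger pad.
Only numpy, scipy, OpenCV 4.12 (cv2) and the standard library are available. Lean on these libraries where they do the work, as an engineer would, in place of code of your own. Each camera call takes 0.05 s, during which the arm holds its last target. There are 200 camera calls.

## Working session

There is one attempt and no reset: what is moved stays moved. The work goes in short steps, Python scripts to look and compute and a tool call to move; the robot and the scene stay as the last step left them, time stands still between calls to the robot, and variables do not carry over. Pictures are saved under pics/ and viewed, at most 10 in all, crops included, and the job is handed in when it is done.

Besides the shell and the picture viewer there is one more tool, called after ">>>" by a JSON object that holds its "method" and its "body". jog_arm: Moves the arm, as the interface text tells. Its arguments: {"type":"object","properties":{"steps":{"type":"array"},"squeeze":{"type":"number"}},"required":["steps"]}

```bash
mkdir -p pics; cat > h.py <<'E'
import numpy as np, cv2
from rig import telemetry, cams, ticket, models
def proj(cam,p):
    m=cams.camera_model(cam);c=(np.array(m["extrinsics"])@np.append(p,1))[:3]
    return m["fx"]*c[0]/-c[2]+m["cx"], m["fy"]*-c[1]/-c[2]+m["cy"]
def ray(cam,u,v):
    m=cams.camera_model(cam);E=np.array(m["extrinsics"]);R=E[:3,:3];o=-R.T@E[:3,3]
    d=R.T@np.array([(u-m["cx"])/m["fx"],-(v-m["cy"])/m["fy"],-1]);return o,d/np.linalg.norm(d)
def atz(cam,u,v,z):
    o,d=ray(cam,u,v);return o+d*(z-o[2])/d[2]
E
python3 - <<'E'
from h import *
o=telemetry.get_obs();print({k:np.round(v,3).tolist() for k,v in o.items()})
for c in("scene","top"):
    cv2.imwrite(f"pics/{c}0.png",cams.camera(c)); m=cams.camera_model(c);print(c,{k:np.round(v,3).tolist() if k!='x' else v for k,v in m.items() if not isinstance(v,str)})
    for t in("wide_jar","tall_jar","salt_shaker","rack","sill","lane","hinge"):
        print(t,[(np.round(d["location"],3).tolist(),round(d["conf"],2)) for d in models.place_of(t,c)[:3]])
    for t in("wide_jar","follower","flap"):
        print("box",t,[(np.round(d["location"],3).tolist(),round(d["conf"],2)) for d in models.boxes_of(t,c)[:3]])
E
```

```text
{'time': 0.0, 'joints': [-1.191, 0.333, -0.065, 1.461, 0.022, 1.35, -0.088], 'joint_vel': [-0.001, 0.001, 0.001, 0.001, -0.001, 0.002, 0.0], 'joint_efforts': [-0.0, -62.543, 0.049, -39.161, 0.016, 0.01, -0.0], 'tool_pos': [0.245, 0.575, 0.231], 'orientation': [0.2, 0.98, -0.001, -0.0], 'contact_force': [-0.694, -0.258, -0.742], 'wrist_torque': [-0.052, -0.02, 0.002], 'grip_force': 0.0, 'opening': 0.085}
scene {'fx': 472.371, 'fy': 472.371, 'cx': 255.051, 'cy': 190.472, 'extrinsics': [[-0.571, -0.821, 0.002, 0.46], [0.427, -0.295, 0.855, -0.245], [-0.701, 0.489, 0.519, -0.829], [0.0, 0.0, 0.0, 1.0]]}
wide_jar [([0.433, 0.237, 0.001], 0.62)]
tall_jar [([0.576, 0.265, 0.001], 0.72)]
salt_shaker []
rack [([0.606, 0.045, 0.002], 0.61)]
sill [([0.608, 0.096, 0.008], 0.9)]
lane [([0.588, -0.059, 0.008], 0.68)]
hinge [([0.634, 0.038, 0.04], 0.78)]
box wide_jar [([0.422, 0.251, 0.064], 0.63)]
box follower [([0.602, -0.056, 0.038], 0.7)]
box flap [([0.601, -0.054, 0.039], 0.63), ([0.446, 0.402, 0.048], 0.6)]
top {'fx': 388.373, 'fy': 388.373, 'cx': 246.67, 'cy': 185.81, 'extrinsics': [[0.026, -1.0, -0.015, 0.174], [0.998, 0.025, 0.066, -0.545], [-0.066, -0.017, 0.998, -0.976], [0.0, 0.0, 0.0, 1.0]]}
wide_jar [([0.43, 0.238, -0.002], 0.91)]
tall_jar [([0.574, 0.268, 0.001], 0.88), ([0.613, 0.091, 0.006], 0.43)]
salt_shaker [([0.456, 0.389, 0.001], 0.83), ([0.436, 0.242, 0.002], 0.45), ([0.574, 0.269, -0.0], 0.33)]
rack [([0.607, 0.045, -0.0], 0.91)]
sill [([0.615, 0.091, 0.005], 0.63)]
lane [([0.589, -0.053, 0.008], 0.72)]
hinge [([0.634, 0.04, 0.044], 0.7), ([0.605, 0.044, -0.002], 0.67), ([0.434, 0.242, 0.0], 0.47)]
box wide_jar [([0.438, 0.239, 0.096], 0.87)]
box follower [([0.589, -0.054, 0.03], 0.65)]
box flap [([0.607, 0.045, 0.039], 0.61)]
```

View pics/scene0.png

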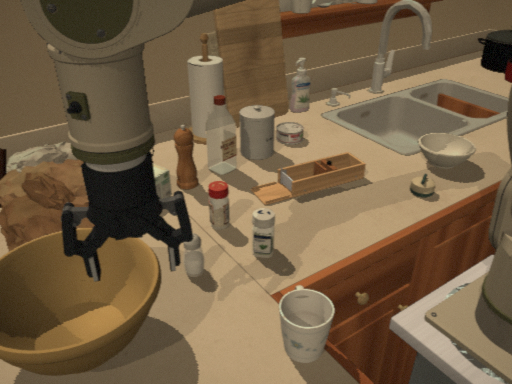

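View pics/top0.png

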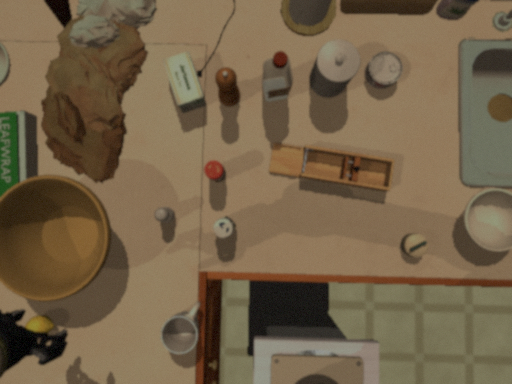

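Scene: the wide white jar stands at scene (263,235) / top (224,228). The red-capped tall jar is at top (215,170), the shaker at top (163,214), and the rack at top (270-392,145-190) with its sill on the left. Next I'll refine the rack pose and jar with overlays.

```bash
cat >> h.py <<'E'
def rackT(o,a): # a: angle of rack x axis in world
    c,s=np.cos(a),np.sin(a); return lambda x,y,z: np.array([o[0]+c*x-s*y,o[1]+s*x+c*y,z])
E
python3 - <<'E'
from h import *
import scipy.optimize as so
print("cap", [np.round(atz("top",224,226,.098),4)], np.round(atz("scene",263.5,216,.098),4))
sv=models.place_of
P={"sill":(-.05,0,.006),"lane":(.1,0,.006),"hinge":(0,.0285,.044),"rack":(0,0,0)}
obs=[]
for k in range(4):
  for c in("scene","top"):
    cams.camera(c)
    for t in P:
      r=sv(t,c)
      if r and r[0]["conf"]>.5: obs.append((P[t],r[0]["location"],c))
    r=sv("wide_jar",c); print(c,[np.round(d["location"],4).tolist() for d in r[:1]])
f=lambda q,sel=None:np.concatenate([(rackT(q[:2],q[2])(*p)-l)[:2] for p,l,c in obs if sel in(None,c)])
for s in(None,"scene","top"):
  r=so.least_squares(f,[.605,.045,-1.72],args=(s,),loss="soft_l1",f_scale=.004);print(s,r.x)
q=so.least_squares(f,[.605,.045,-1.72],loss="soft_l1",f_scale=.004).x
T=rackT(q[:2],q[2])
out=[]
for c,(x0,x1,y0,y1) in(("scene",(245,375,140,210)),("top",(262,400,135,200))):
  im=cams.camera(c);S=5;im2=cv2.resize(im[y0:y1,x0:x1],None,fx=S,fy=S,interpolation=cv2.INTER_CUBIC)
  pt=lambda p:tuple(int(v) for v in((np.array(proj(c,p))-[x0,y0]+.5)*S))
  for x in range(-85,221,5):
    pass
  for a,b,col in(((-.085,-.04,.006),(-.085,.04,.006),(0,255,0)),((0,-.032,.046),(.22,-.032,.046),(0,255,0)),((0,.032,.046),(.22,.032,.046),(0,255,0)),((.22,-.04,.046),(.22,.04,.046),(0,255,0)),((0,-.0285,.044),(0,.0285,.044),(255,0,0))):
    cv2.line(im2,pt(T(*a)),pt(T(*b)),col,1)
  for x in(.1,.12,.14,.16,.18): cv2.circle(im2,pt(T(x,0,.05)),3,(0,0,255),1)
  out.append(im2)
w=700
out=[cv2.copyMakeBorder(o[:300],0,0,0,w-o.shape[1],cv2.BORDER_CONSTANT) for o in out]
cv2.imwrite("pics/rk.png",np.vstack(out))
E
```

```text
cap [array([0.4392, 0.2369, 0.098 ])] [0.4254 0.2441 0.098 ]
scene [[0.438, 0.2408, 0.0009]]
top [[0.4332, 0.2406, -0.0033]]
scene [[0.4338, 0.2396, 0.0014]]
top [[0.432, 0.2411, -0.0018]]
scene [[0.4342, 0.2387, -0.0001]]
top [[0.4299, 0.2429, -0.0034]]
scene [[0.6063, 0.0437, 0.002]]
top [[0.4344, 0.2415, -0.0033]]
None [ 0.60555075  0.04325338 -1.72448585]
scene [ 0.60520218  0.04302928 -1.703497  ]
top [ 0.60564551  0.04349701 -1.7479358 ]
```

View pics/rk.png

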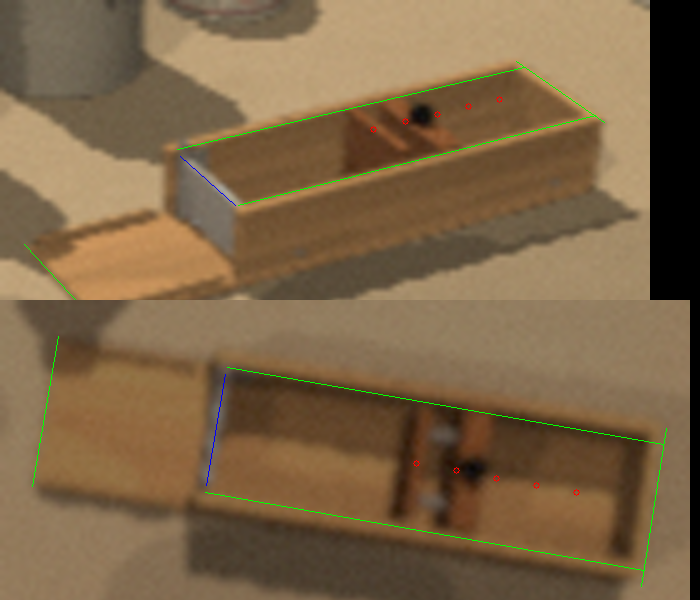

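Overlay: the flap is at crop (blue) x=0. The rack outline agrees within 2-3 mm. The follower plate is at about x≈95-100 mm and the end stop at about 120 mm. Next I turn the tool so it closes across the lane.

>>> {"method": "jog_arm", "body": {"steps": [0,0,0,0,0,0.165,1,0,0,0,0,0,0.165,1,0,0,0,0,0,0.165,1,0,0,0,0,0,0.165,1,0,0,0,0,0,0.165,1,0,0,0,0,0,0.165,1,0,0,0,0,0,0.165,1,0,0,0,0,0,0.165,1], "squeeze": 30}}

```text
time: 4.6
tool_pos: [0.2449, 0.575, 0.2313]
orientation: [0.76, 0.649, 0.0, -0.0]
contact_force: [-0.3, 0.3, -0.5]
opening: 0.0855
grip_force: 0.0
```

```bash
cat >> h.py <<'E'
from scipy.spatial.transform import Rotation as Ro
O=np.array([.6063,.0442]);A=-1.722
def st(): 
    o=telemetry.get_obs();R=Ro.from_quat(o["orientation"]);p=np.array(o["tool_pos"])
    d=p[:2]-O;c,s=np.cos(A),np.sin(A)
    print("t%.2f"%o["time"],"p",p.round(4),"rack",np.round([c*d[0]+s*d[1],-s*d[0]+c*d[1]],4),"ytool ang",np.round(np.degrees(np.arctan2(*R.as_matrix()[1::-1,1])),2),"z",R.as_matrix()[:,2].round(3),"open",round(o["opening"],4),"grip",round(o["grip_force"],1),"F",np.round(o["contact_force"],1))
    return p,R
def go(tgt):
    p,R=st();d=R.inv().apply(np.array(tgt)-p);w=(Ro.from_euler("z",A+np.pi/2)*Ro.from_euler("x",np.pi))
    print("tool mm",np.round(d*1000,1),"turn",(R.inv()*w).as_rotvec().round(3))
E
python3 -c "
from h import *
go([.434,.2405,.231])"
```

```text
t4.60 p [0.2449 0.575  0.2313] rack [-0.4703 -0.4372] ytool ang -9.02 z [ 0.  0. -1.] open 0.0855 grip 0.0 F [-0.3  0.3 -0.5]
tool mm [-3.008e+02  2.391e+02  3.000e-01] turn [-0.    -0.     1.565]
```

>>> {"method": "jog_arm", "body": {"steps": [-37.6,29.9,0,0,0,0,1,-37.6,29.9,0,0,0,0,1,-37.6,29.9,0,0,0,0,1,-37.6,29.9,0,0,0,0,1,-37.6,29.9,0,0,0,0,1,-37.6,29.9,0,0,0,0,1,-37.6,29.9,0,0,0,0,1,-37.6,29.9,0,0,0,0,1,0,0,0,0,0,0,1]}}

```text
time: 5.72
tool_pos: [0.4378, 0.2379, 0.2317]
orientation: [0.761, 0.649, 0.0, 0.0]
contact_force: [-1.3, 0.3, -0.6]
opening: 0.0855
grip_force: 0.0
```

```bash
sed -i 's/;w=.*$//; s/,"turn".*$/)/' h.py; python3 -c "
from h import *
go([.434,.2405,.057])"; tail -4 h.py
```

```text
t5.72 p [0.4378 0.2379 0.2317] rack [-0.1661 -0.1958] ytool ang -9.08 z [ 0.001  0.    -1.   ] open 0.0855 grip 0.0 F [-1.3  0.3 -0.6]
tool mm [  1.9  -4.3 174.7]
    return p,R
def go(tgt):
    p,R=st();d=R.inv().apply(np.array(tgt)-p)
    print("tool mm",np.round(d*1000,1))
```

>>> {"method": "jog_arm", "body": {"steps": [1,-2,35,0,0,0,1,1,-2,35,0,0,0,1,0,0,35,0,0,0,1,0,0,35,0,0,0,1,0,0,34,0,0,0,1,0,0,0,0,0,0,1,0,0,0,0,0,0,1]}}

```text
time: 6.6
tool_pos: [0.4326, 0.2449, 0.0585]
orientation: [0.759, 0.652, 0.001, -0.0]
contact_force: [-0.5, -0.7, 0.6]
opening: 0.0854
grip_force: 0.0
```

```bash
python3 -c "
from h import *
go([.434,.2405,.057])
a=cams.camera('scene');b=cams.camera('top')
c=lambda i,u,v:cv2.resize(i[v-60:v+60,u-50:u+50],None,fx=3.5,fy=3.5,interpolation=3)
cv2.imwrite('pics/g.png',np.hstack([c(a,263,230),c(b,224,225)]))"
```

```text
t6.60 p [0.4326 0.2449 0.0585] rack [-0.1723 -0.2019] ytool ang -8.68 z [ 0.001  0.001 -1.   ] open 0.0854 grip 0.0 F [-0.5 -0.7  0.6]
tool mm [-4.2  2.   1.5]
```

View pics/g.png

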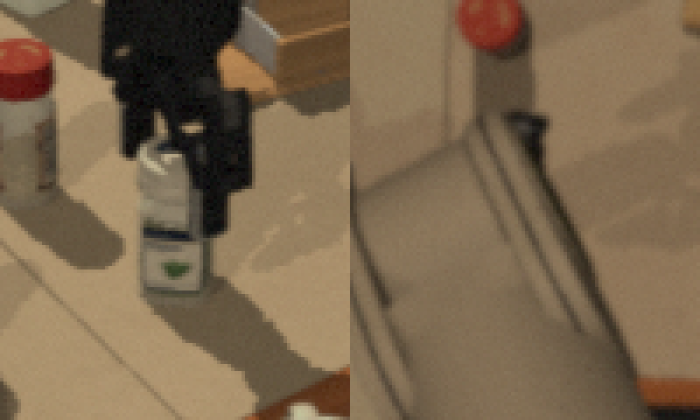

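The jar stands between the fingers (left crop, cap at about (165,165)); the arm hides the top view. I centre and close.

>>> {"method": "jog_arm", "body": {"steps": [-2,1,1,0,0,0,1,-2,1,0,0,0,0,1,0,0,0,0,0,0,0.7,0,0,0,0,0,0,0.6,0,0,0,0,0,0,0.5,0,0,0,0,0,0,0.3,0,0,0,0,0,0,0.3,0,0,0,0,0,0,0.3,0,0,0,0,0,0,0.3], "squeeze": 30}}

```text
time: 7.82
tool_pos: [0.4338, 0.24, 0.0567]
orientation: [0.759, 0.651, 0.0, -0.0]
contact_force: [-1.4, -0.1, 5.3]
opening: 0.0507
grip_force: 30.2
```

```bash
python3 -c "
from h import *
p,R=st()
T=rackT(O,A);go(T(-.05,-.002,.12))"
```

```text
t7.83 p [0.4338 0.24   0.0567] rack [-0.1676 -0.2   ] ytool ang -8.71 z [ 0.  0. -1.] open 0.0507 grip 30.2 F [-1.4 -0.1  5.3]
t7.83 p [0.4338 0.24   0.0567] rack [-0.1676 -0.2   ] ytool ang -8.71 z [ 0.  0. -1.] open 0.0507 grip 30.2 F [-1.4 -0.1  5.3]
tool mm [-117.4  198.1  -63.3]
```

>>> {"method": "jog_arm", "body": {"steps": [0,0,-10,0,0,0,0.3,0,0,-20,0,0,0,0.3,0,0,-20,0,0,0,0.3,0,0,-14,0,0,0,0.3,0,0,0,0,0,0,0.3,0,0,0,0,0,0,0.3]}}

```text
time: 8.57
tool_pos: [0.4332, 0.2396, 0.1197]
orientation: [0.759, 0.651, -0.0, -0.0]
contact_force: [0.5, 0.3, -1.7]
opening: 0.0506
grip_force: 31.6
```

>>> {"method": "jog_arm", "body": {"steps": [-10,17,0,0,0,0,0.3,-16,27,0,0,0,0,0.3,-16,27,0,0,0,0,0.3,-16,27,0,0,0,0,0.3,-16,27,0,0,0,0,0.3,-16,27,0,0,0,0,0.3,-16,27,0,0,0,0,0.3,-11,19,0,0,0,0,0.3,0,0,0,0,0,0,0.3,0,0,0,0,0,0,0.3]}}

```text
time: 9.82
tool_pos: [0.6108, 0.0947, 0.1194]
orientation: [0.759, 0.652, -0.001, -0.001]
contact_force: [-0.7, 0.8, -1.1]
opening: 0.0508
grip_force: 31.7
```

```bash
python3 -c "
from h import *
T=rackT(O,A);go(T(-.05,-.002,.063))
a=cams.camera('scene');b=cams.camera('top')
for i,cm in((a,'scene'),(b,'top')):
  print([ (np.round(d['location'],4).tolist(),round(d['conf'],2)) for d in models.place_of('wide_jar',cm)[:2]])
c=lambda i,u,v:cv2.resize(i[v-75:v+75,u-55:u+55],None,fx=3.5,fy=3.5,interpolation=3)
cv2.imwrite('pics/h.png',np.hstack([c(a,285,165),c(b,300,165)]))"
```

```text
t9.82 p [0.6108 0.0947 0.1194] rack [-0.0506 -0.0031] ytool ang -8.68 z [-0.002 -0.    -1.   ] open 0.0508 grip 31.7 F [-0.7  0.8 -1.1]
tool mm [-0.6  1.2 56.4]
[([0.6105, 0.0969, 0.064], 0.98)]
[]
```

View pics/h.png

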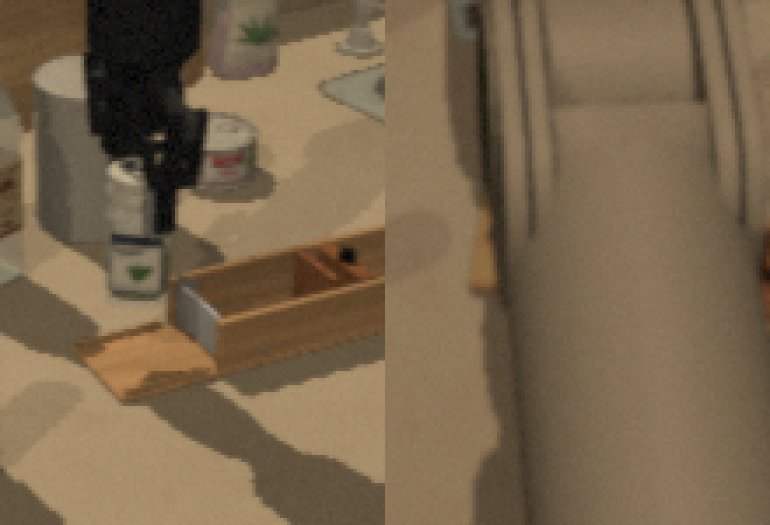

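The jar hangs upright between the fingers in front of the flap, with its base about 62 mm up. I lower it onto the sill.

>>> {"method": "jog_arm", "body": {"steps": [0,1,12,0,0,0,0.3,0,0,18,0,0,0,0.3,0,0,14,0,0,0,0.3,0,0,7,0,0,0,0.3,0,0,2,0,0,0,0.3,0,0,1.5,0,0,0,0.3,0,0,0,0,0,0,0.3,0,0,0,0,0,0,0.3]}}

```text
time: 11.02
tool_pos: [0.6128, 0.094, 0.0662]
orientation: [0.759, 0.651, 0.0, 0.0]
contact_force: [0.3, -0.4, -1.5]
opening: 0.0504
grip_force: 31.7
```

```bash
python3 -c "
from h import *
T=rackT(O,A);go(T(-.05,-.002,.063))"
```

```text
t11.03 p [0.6128 0.094  0.0662] rack [-0.0502 -0.0011] ytool ang -8.71 z [ 0.001  0.    -1.   ] open 0.0504 grip 31.7 F [ 0.3 -0.4 -1.5]
tool mm [-0.2 -0.9  3.2]
```

>>> {"method": "jog_arm", "body": {"steps": [0,0,1.5,0,0,0,0.3,0,0,1,0,0,0,0.3,0,0,0.5,0,0,0,0.3,0,0,0,0,0,0,0.3]}}

```text
time: 11.52
tool_pos: [0.6126, 0.0941, 0.0629]
orientation: [0.759, 0.651, 0.0, -0.0]
contact_force: [-0.7, 0.9, 0.5]
opening: 0.051
grip_force: 31.8
```

>>> {"method": "jog_arm", "body": {"steps": [0,0,0.5,0,0,0,0.3,0,0,0,0,0,0,0.3]}}

```text
time: 11.78
tool_pos: [0.6127, 0.094, 0.0628]
orientation: [0.759, 0.651, 0.0, -0.0]
contact_force: [-1.7, 0.0, 5.1]
opening: 0.0504
grip_force: 32.2
```

>>> {"method": "jog_arm", "body": {"steps": [0,0,0,0,0,0,0.75,0,0,0,0,0,0,0.75,0,0,0,0,0,0,0.75,0,0,0,0,0,0,0.55,0,0,0,0,0,0,0.3,0,0,0,0,0,0,0.3,0,0,0,0,0,0,0.3], "squeeze": 25}}

```text
time: 12.65
tool_pos: [0.6128, 0.094, 0.0625]
orientation: [0.759, 0.651, 0.0, 0.0]
contact_force: [-1.0, -0.1, 4.4]
opening: 0.0513
grip_force: 25.7
```

```bash
python3 -c "
from h import *
T=rackT(O,A);go(T(.08,-.003,.063))
a=cams.camera('scene');print([np.round(d['location'],4).tolist() for d in models.place_of('wide_jar','scene')[:2]],[np.round(d['location'],4).tolist() for d in models.place_of('sill','scene')[:2]])
cv2.imwrite('pics/i.png',cv2.resize(a[95:215,225:385],None,fx=4,fy=4,interpolation=3))"
```

```text
t12.65 p [0.6128 0.094  0.0625] rack [-0.0502 -0.0011] ytool ang -8.71 z [ 0.  0. -1.] open 0.0513 grip 25.7 F [-1.  -0.1  4.4]
tool mm [-130.2   -1.8   -0.5]
[[0.6156, 0.0954, 0.0085], [0.6103, 0.0936, 0.0048]] [[0.6111, 0.0923, 0.006]]
```

View pics/i.png

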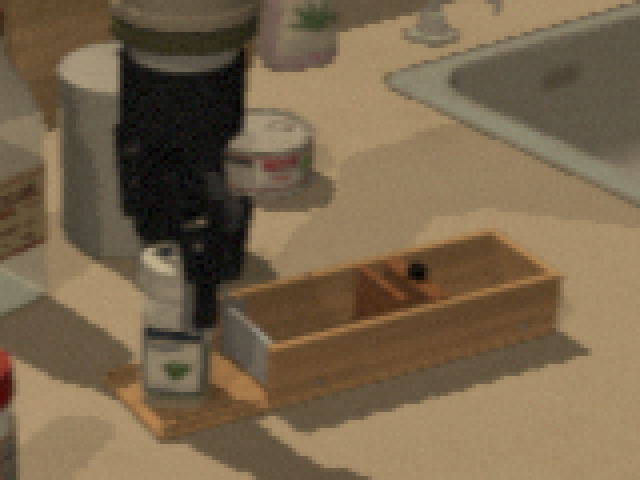

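The jar stands upright and centred on the sill (crop, base about (175,400)). Next I push it through the flap.

>>> {"method": "jog_arm", "body": {"steps": [-4,-0.6,0,0,0,0,0.3,-5,-0.6,0,0,0,0,0.3,-5,-0.6,0,0,0,0,0.3,-5,0,0,0,0,0,0.3,-5,0,0,0,0,0,0.3,-5,0,0,0,0,0,0.3,-5,0,0,0,0,0,0.3,-4,0,0,0,0,0,0.3]}}

```text
time: 13.8
tool_pos: [0.607, 0.057, 0.0635]
orientation: [0.759, 0.651, 0.002, 0.001]
contact_force: [2.4, 0.9, 4.5]
opening: 0.05
grip_force: 25.1
```

>>> {"method": "jog_arm", "body": {"steps": [-4,0,0,0,0,0,0.3,-4,0,0,0,0,0,0.3,-4,0,0,0,0,0,0.3,-4,0,0,0,0,0,0.3]}}

```text
time: 14.3
tool_pos: [0.6023, 0.0412, 0.0621]
orientation: [0.759, 0.652, -0.0, -0.0]
contact_force: [0.7, 4.3, 3.2]
opening: 0.05
grip_force: 25.2
```

```bash
python3 -c "
from h import *
T=rackT(O,A);go(T(.08,-.003,.063))"
```

```text
t14.30 p [0.6023 0.0412 0.0621] rack [ 0.0036 -0.0035] ytool ang -8.68 z [-0.001  0.    -1.   ] open 0.05 grip 25.2 F [0.7 4.3 3.2]
tool mm [-76.4   0.5  -1. ]
```

>>> {"method": "jog_arm", "body": {"steps": [-4,0,0,0,0,0,0.3,-4,0,0,0,0,0,0.3,-4,0,0,0,0,0,0.3,-4,0,0,0,0,0,0.3,-4,0,0,0,0,0,0.3,-4,0,0,0,0,0,0.3]}}

```text
time: 15.05
tool_pos: [0.5987, 0.0169, 0.0621]
orientation: [0.759, 0.651, -0.0, -0.0]
contact_force: [-0.1, 3.7, 0.4]
opening: 0.0499
grip_force: 25.8
```

>>> {"method": "jog_arm", "body": {"steps": [-4,0,0,0,0,0,0.3,-4,0,0,0,0,0,0.3,-4,0,0,0,0,0,0.3,-4,0,0,0,0,0,0.3,-4,0,0,0,0,0,0.3,-4,0,0,0,0,0,0.3]}}

```text
time: 15.8
tool_pos: [0.5954, -0.0065, 0.0623]
orientation: [0.759, 0.651, 0.0, -0.0]
contact_force: [1.2, 4.8, -1.9]
opening: 0.0497
grip_force: 26.0
```

```bash
python3 -c "
from h import *
T=rackT(O,A);go(T(.08,-.003,.063))"
```

```text
t15.80 p [ 0.5954 -0.0065  0.0623] rack [ 0.0518 -0.0031] ytool ang -8.69 z [ 0.  0. -1.] open 0.0497 grip 26.0 F [ 1.2  4.8 -1.9]
tool mm [-28.2   0.1  -0.7]
```

>>> {"method": "jog_arm", "body": {"steps": [-2,0,0,0,0,0,0.3,-2,0,0,0,0,0,0.3,-2,0,0,0,0,0,0.3,-2,0,0,0,0,0,0.3,-2,0,0,0,0,0,0.3,-2,0,0,0,0,0,0.3,-2,0,0,0,0,0,0.3,-2,0,0,0,0,0,0.3]}}

```text
time: 16.8
tool_pos: [0.5931, -0.0224, 0.0624]
orientation: [0.759, 0.651, 0.0, 0.0]
contact_force: [-0.0, 3.8, -1.7]
opening: 0.0497
grip_force: 25.9
```

>>> {"method": "jog_arm", "body": {"steps": [-2,0,0,0,0,0,0.3,-2,0,0,0,0,0,0.3,-2,0,0,0,0,0,0.3,-2,0,0,0,0,0,0.3]}}

```text
time: 17.3
tool_pos: [0.592, -0.0304, 0.0624]
orientation: [0.759, 0.651, 0.0, 0.0]
contact_force: [2.4, 3.8, -1.1]
opening: 0.0496
grip_force: 25.8
```

```bash
python3 -c "
from h import *
T=rackT(O,A);go(T(.08,-.003,.063))"
```

```text
t17.30 p [ 0.592  -0.0304  0.0624] rack [ 0.0759 -0.0029] ytool ang -8.71 z [ 0.001  0.    -1.   ] open 0.0496 grip 25.8 F [ 2.4  3.8 -1.1]
tool mm [-4.1 -0.1 -0.6]
```

Not at the follower yet. I go on at 1 mm per row.

>>> {"method": "jog_arm", "body": {"steps": [-1,0,0,0,0,0,0.3,-1,0,0,0,0,0,0.3,-1,0,0,0,0,0,0.3,-1,0,0,0,0,0,0.3,-1,0,0,0,0,0,0.3,-1,0,0,0,0,0,0.3]}}

```text
time: 18.05
tool_pos: [0.5911, -0.0362, 0.0624]
orientation: [0.759, 0.651, 0.0, 0.0]
contact_force: [3.5, 4.7, -2.1]
opening: 0.0497
grip_force: 25.9
```

>>> {"method": "jog_arm", "body": {"steps": [-1,0,0,0,0,0,0.3,-1,0,0,0,0,0,0.3,-1,0,0,0,0,0,0.3,-1,0,0,0,0,0,0.3]}}

```text
time: 18.55
tool_pos: [0.5905, -0.0402, 0.0624]
orientation: [0.759, 0.651, 0.0, 0.0]
contact_force: [2.6, 4.6, -1.3]
opening: 0.0492
grip_force: 25.9
```

>>> {"method": "jog_arm", "body": {"steps": [-1,0,0,0,0,0,0.3,-1,0,0,0,0,0,0.3,-1,0,0,0,0,0,0.3]}}

```text
time: 18.92
tool_pos: [0.5901, -0.0431, 0.0625]
orientation: [0.759, 0.651, 0.0, 0.0]
contact_force: [2.4, 4.6, -2.4]
opening: 0.0496
grip_force: 25.9
```

```bash
python3 -c "
from h import *
st()
a=cams.camera('scene');cv2.imwrite('pics/j.png',cv2.resize(a[110:200,260:380],None,fx=6,fy=6,interpolation=3))"
```

```text
t18.93 p [ 0.5901 -0.0431  0.0625] rack [ 0.0888 -0.0029] ytool ang -8.71 z [ 0.001  0.    -1.   ] open 0.0496 grip 25.9 F [ 2.4  4.6 -2.4]
```

View pics/j.png

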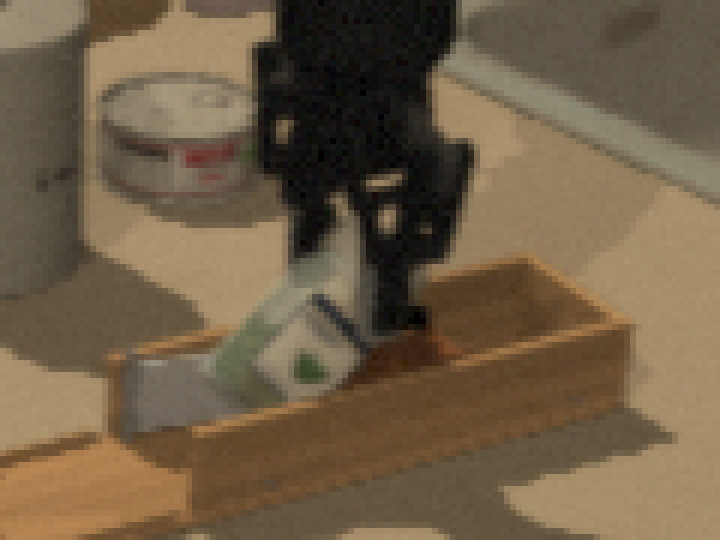

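The picture shows that the jar has pivoted about 40° in the pads: its base trails towards the flap at crop (300,380) and the cap is in the fingers. I stop here, lift it out, carry it back over the sill and erect it by tilting the tool. Then I'll regrip along the lane, so that it cannot pivot.

>>> {"method": "jog_arm", "body": {"steps": [0,0,-4,0,0,0,0.3,0,0,-8,0,0,0,0.3,0,0,-10,0,0,0,0.3,0,0,-12,0,0,0,0.3,0,0,-15,0,0,0,0.3,0,0,-15,0,0,0,0.3,0,0,-15,0,0,0,0.3,0,0,-10,0,0,0,0.3,0,0,0,0,0,0,0.3], "squeeze": 40}}

```text
time: 20.1
tool_pos: [0.5902, -0.0431, 0.1522]
orientation: [0.759, 0.651, 0.001, 0.0]
contact_force: [-0.0, 0.9, -2.1]
opening: 0.0487
grip_force: 42.4
```

>>> {"method": "jog_arm", "body": {"steps": [12,0,0,0,0,0,0.3,20,0,0,0,0,0,0.3,20,0,0,0,0,0,0.3,20,0,0,0,0,0,0.3,20,0,0,0,0,0,0.3,20,0,0,0,0,0,0.3,20,0,0,0,0,0,0.3,7,0,0,0,0,0,0.3,0,0,0,0,0,0,0.3]}}

```text
time: 21.22
tool_pos: [0.6108, 0.0945, 0.1512]
orientation: [0.759, 0.652, -0.0, 0.0]
contact_force: [0.3, 0.4, -1.2]
opening: 0.0486
grip_force: 42.4
```

```bash
python3 -c "
from h import *
st();print(np.round(telemetry.get_obs()['joints'],2))
a=cams.camera('scene');cv2.imwrite('pics/k.png',cv2.resize(a[70:200,240:380],None,fx=4,fy=4,interpolation=3))"
```

```text
t21.23 p [0.6108 0.0945 0.1512] rack [-0.0504 -0.0031] ytool ang -8.68 z [-0. -0. -1.] open 0.0486 grip 42.4 F [ 0.3  0.4 -1.2]
[-0.6   0.39  0.47  1.61 -0.19  1.19 -0.24]
```

View pics/k.png

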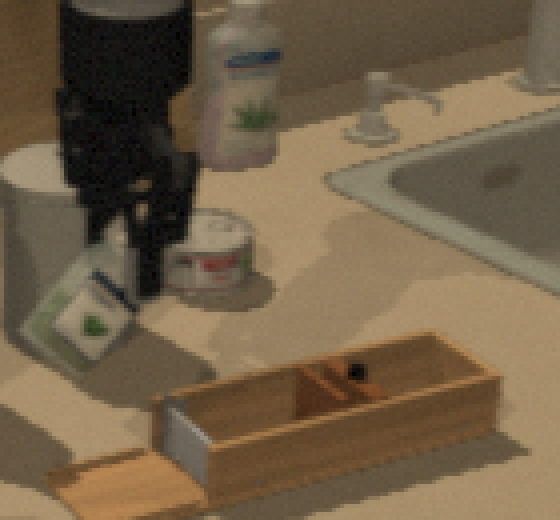

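The jar hangs tilted, with its base towards lower left at crop (22-95,325-375), and the flap is shut. I measure the tilt by projecting a jar model.

```bash
python3 -c "
from h import *
p,R=st();c,s=np.cos(A),np.sin(A);X=np.array([c,s,0]);Y=np.array([-s,c,0]);Z=np.array([0,0,1.])
a=cams.camera('scene')
for th in(25,30,35,40,45,50,55):
  t=np.radians(th);ax=np.cos(t)*Z+np.sin(t)*X;e=np.cos(t)*X-np.sin(t)*Z
  pv=p+.019*Z;b=pv-.076*ax
  px=[np.array(proj('scene',b+.0235*(np.cos(k)*e+np.sin(k)*Y))) for k in np.linspace(0,6.28,40)]
  px=(np.array(px)-[240,70])*4
  st_=[(np.array(proj('scene',b+.0235*(np.cos(k)*e+np.sin(k)*Y)+.055*ax))-[240,70])*4 for k in np.linspace(0,6.28,40)]
  print(th,'xmin pt',px[px[:,0].argmin()].round(),'ymax',px[px[:,1].argmax()].round(),'xmax',px[px[:,0].argmax()].round(),'mid',px.mean(0).round())
"
```

```text
t21.27 p [0.6109 0.0936 0.1513] rack [-0.0496 -0.0029] ytool ang -8.74 z [ 0. -0. -1.] open 0.0487 grip 42.4 F [-0.1 -0.6 -0.7]
25 xmin pt [ 34. 358.] ymax [ 99. 389.] xmax [106. 385.] mid [ 71. 371.]
30 xmin pt [ 27. 351.] ymax [ 93. 388.] xmax [ 96. 385.] mid [ 62. 369.]
35 xmin pt [ 20. 345.] ymax [ 84. 386.] xmax [ 86. 384.] mid [ 54. 365.]
40 xmin pt [ 13. 338.] ymax [ 76. 384.] xmax [ 77. 384.] mid [ 46. 361.]
45 xmin pt [  7. 331.] ymax [ 68. 381.] xmax [ 68. 381.] mid [ 38. 356.]
50 xmin pt [  2. 323.] ymax [ 60. 377.] xmax [ 60. 377.] mid [ 32. 351.]
55 xmin pt [ -2. 314.] ymax [ 52. 373.] xmax [ 52. 373.] mid [ 25. 344.]
```

>>> {"method": "jog_arm", "body": {"steps": [0,0,0,0,-0.165,0,0.3,0,0,0,0,-0.165,0,0.3,0,0,0,0,-0.165,0,0.3,0,0,0,0,-0.165,0,0.3,0,0,0,0,0,0,0.3,0,0,0,0,0,0,0.3]}}

```text
time: 22.08
tool_pos: [0.6112, 0.0925, 0.152]
orientation: [0.719, 0.616, -0.245, 0.21]
contact_force: [0.5, -0.5, -0.6]
opening: 0.049
grip_force: 42.4
```

```bash
python3 -c "
from h import *
p,R=st();print(np.round(telemetry.get_obs()['joints'],2));g=p-.019*R.as_matrix()[:,2];d=g[:2]-O;c,s=np.cos(A),np.sin(A);print('grasp',g.round(4),'rack',c*d[0]+s*d[1],-s*d[0]+c*d[1])
a=cams.camera('scene')
print([(np.round(d['location'],4).tolist(),d['conf']) for d in models.place_of('wide_jar','scene')[:2]])
cv2.imwrite('pics/l.png',cv2.resize(a[70:200,240:380],None,fx=4,fy=4,interpolation=3))"
```

```text
t22.07 p [0.6112 0.0925 0.152 ] rack [-0.0485 -0.0024] ytool ang -8.84 z [-0.093 -0.604 -0.792] open 0.049 grip 42.4 F [ 0.5 -0.5 -0.6]
[-0.87  0.68  0.56  1.4   0.22  1.49 -0.57]
grasp [0.613  0.104  0.1671] rack -0.06010443839452606 -0.002385732589719609
[([0.6109, 0.1131, 0.0927], 0.73)]
```

View pics/l.png

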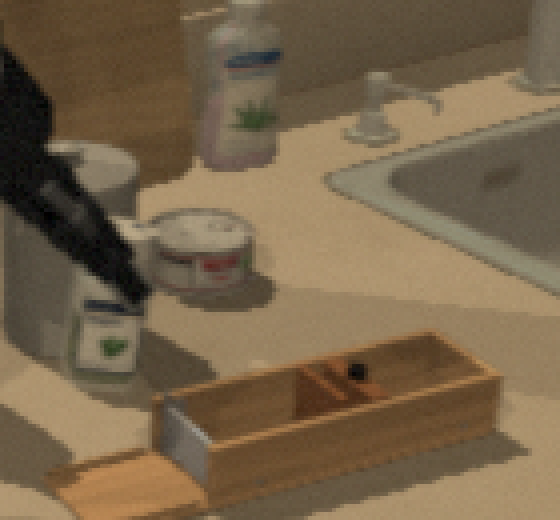

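The jar now hangs upright (crop base about (100,375)). I lower it onto the sill with the tool tilted.

>>> {"method": "jog_arm", "body": {"steps": [-3.2,0,2.5,0,0,0,0.3,-3.1,0,2.4,0,0,0,0.3,8,0,10,0,0,0,0.3,10,0,13,0,0,0,0.3,10,0,13,0,0,0,0.3,9,0,11.7,0,0,0,0.3,8,0,10,0,0,0,0.3,3,0,4,0,0,0,0.3,0,0,0,0,0,0,0.3,0,0,0,0,0,0,0.3]}}

```text
time: 23.42
tool_pos: [0.61, 0.0865, 0.0737]
orientation: [0.718, 0.616, -0.245, 0.211]
contact_force: [0.7, -0.2, -1.5]
opening: 0.049
grip_force: 42.4
```

>>> {"method": "jog_arm", "body": {"steps": [0.6,0,0.8,0,0,0,0.3,0.6,0,0.8,0,0,0,0.3,0.6,0,0.8,0,0,0,0.3,0,0,0,0,0,0,0.3]}}

```text
time: 23.92
tool_pos: [0.6096, 0.0864, 0.07]
orientation: [0.718, 0.616, -0.246, 0.211]
contact_force: [0.7, -0.3, -1.7]
opening: 0.0488
grip_force: 42.4
```

```bash
python3 -c "
from h import *
p,R=st();g=p-.019*R.as_matrix()[:,2];d=g[:2]-O;c,s=np.cos(A),np.sin(A);print('grasp',g.round(4),'rack',c*d[0]+s*d[1],-s*d[0]+c*d[1])
a=cams.camera('scene')
print([(np.round(d['location'],4).tolist(),d['conf']) for d in models.place_of('wide_jar','scene')[:2]])"
```

```text
t23.93 p [0.6096 0.0864 0.07  ] rack [-0.0422 -0.0031] ytool ang -8.71 z [-0.093 -0.606 -0.79 ] open 0.0488 grip 42.4 F [ 0.7 -0.3 -1.7]
grasp [0.6113 0.0979 0.0851] rack -0.05386361706766443 -0.0031164492583165785
[([0.6072, 0.1037, 0.0115], 0.73)]
```

>>> {"method": "jog_arm", "body": {"steps": [0.6,0,0.8,0,0,0,0.3,0.6,0,0.8,0,0,0,0.3,0,0,0,0,0,0,0.3]}}

```text
time: 24.4
tool_pos: [0.6097, 0.0864, 0.0686]
orientation: [0.718, 0.616, -0.246, 0.211]
contact_force: [-0.0, 1.0, 3.8]
opening: 0.0486
grip_force: 43.0
```

>>> {"method": "jog_arm", "body": {"steps": [0.6,0,0.8,0,0,0,0.3,0,0,0,0,0,0,0.3]}}

```text
time: 24.65
tool_pos: [0.6098, 0.0864, 0.0684]
orientation: [0.718, 0.616, -0.246, 0.211]
contact_force: [-2.9, 1.6, 10.9]
opening: 0.0484
grip_force: 43.6
```

>>> {"method": "jog_arm", "body": {"steps": [0.6,0,0.8,0,0,0,0.3,0,0,0,0,0,0,0.3]}}

```text
time: 24.9
tool_pos: [0.61, 0.0863, 0.0682]
orientation: [0.718, 0.616, -0.246, 0.212]
contact_force: [-4.3, 3.3, 17.5]
opening: 0.0489
grip_force: 44.3
```

>>> {"method": "jog_arm", "body": {"steps": [-1,0,-1.3,0,0,0,0.3,0,0,0,0,0,0,0.7,0,0,0,0,0,0,0.9,0,0,0,0,0,0,0.9,0,0,-12,0,0,0,0.9,0,0,-20,0,0,0,0.9,0,0,-30,0,0,0,1,0,0,-30,0,0,0,1,-10,0,-20,0,0,0,1,0,0,0,0,0,0,1]}}

```text
time: 26.15
tool_pos: [0.6197, 0.1476, 0.1643]
orientation: [0.718, 0.617, -0.244, 0.211]
contact_force: [1.2, -0.5, 0.7]
opening: 0.0855
grip_force: 0.0
```

```bash
python3 -c "
from h import *
st();print(np.round(telemetry.get_obs()['joints'],2))
for cm in('scene','top'):
  a=cams.camera(cm);print([(np.round(d['location'],4).tolist(),d['conf']) for d in models.place_of('wide_jar',cm)[:2]])
  print([(np.round(d['location'],4).tolist(),d['conf']) for d in models.boxes_of('wide_jar',cm)[:2]])"
```

```text
t26.15 p [0.6197 0.1476 0.1643] rack [-0.1043 -0.0023] ytool ang -8.65 z [-0.09  -0.605 -0.791] open 0.0855 grip 0.0 F [ 1.2 -0.5  0.7]
[-0.89  0.73  0.54  1.28  0.2   1.58 -0.59]
[([0.6076, 0.1053, 0.0051], 0.77)]
[([0.5918, 0.1139, 0.0703], 0.75), ([0.5992, -0.0579, 0.0397], 0.69)]
[([0.6087, 0.1054, 0.0052], 0.62)]
[([0.6037, 0.108, 0.1053], 0.68)]
```

>>> {"method": "jog_arm", "body": {"steps": [0,0,0,0,0.165,0,1,0,0,0,0,0.165,0,1,0,0,0,0,0.165,0,1,0,0,0,0,0.165,0,1,0,0,0,0,0,0,1]}}

```text
time: 27.08
tool_pos: [0.6192, 0.1416, 0.1633]
orientation: [0.761, 0.649, 0.001, 0.0]
contact_force: [-0.9, -0.4, 0.1]
opening: 0.0853
grip_force: 0.0
```

>>> {"method": "jog_arm", "body": {"steps": [0,0,0,0,0,0.1745,1,0,0,0,0,0,0.1745,1,0,0,0,0,0,0.1745,1,0,0,0,0,0,0.1745,1,0,0,0,0,0,0.1745,1,0,0,0,0,0,0.1745,1,0,0,0,0,0,0.1745,1,0,0,0,0,0,0.1745,1,0,0,0,0,0,0.1745,1,0,0,0,0,0,0,1]}}

```text
time: 28.32
tool_pos: [0.6184, 0.1474, 0.1616]
orientation: [0.997, -0.074, -0.001, 0.001]
contact_force: [-0.4, -0.1, 0.5]
opening: 0.0857
grip_force: 0.0
```

```bash
python3 -c "
from h import *
p,R=st();print(np.round(telemetry.get_obs()['joints'],2),R.as_rotvec())
L=[]
for k in range(3):
 for cm in('scene','top'):
  a=cams.camera(cm)
  for n in('wide_jar','sill'):
   r=[d for d in models.place_of(n,cm) if d['conf']>.4][:1]
   for d in r:
     l=np.array(d['location']);e=l[:2]-O;c,s=np.cos(A),np.sin(A);print(cm,n,l.round(4),np.round([c*e[0]+s*e[1],-s*e[0]+c*e[1]],4),round(d['conf'],2))
"
```

```text
t28.32 p [0.6184 0.1474 0.1616] rack [-0.1039 -0.0036] ytool ang -98.53 z [-0.001 -0.002 -1.   ] open 0.0857 grip 0.0 F [-0.4 -0.1  0.5]
[-0.85  0.48  0.73  1.55 -0.33  1.24 -1.79] [ 3.13068045e+00 -2.33572281e-01 -1.93419680e-03]
scene wide_jar [0.6108 0.105  0.008 ] [-0.0608 -0.0047] 0.61
scene sill [0.6107 0.0948 0.0048] [-0.0507 -0.0033] 0.77
scene wide_jar [0.6082 0.109  0.0059] [-0.0643 -0.0079] 0.58
scene sill [0.6113 0.0939 0.0079] [-0.0499 -0.0025] 0.75
scene wide_jar [0.6062 0.1066 0.0081] [-0.0617 -0.0095] 0.68
scene sill [0.6137 0.0924 0.0058] [-0.0488  0.0001] 0.72
```

>>> {"method": "jog_arm", "body": {"steps": [-0.7,16,0,0,0,0,1,-0.7,16,0,0,0,0,1,0,10,0,0,0,0,1,0,0,0,0,0,0,1,0,0,20,0,0,0,1,0,0,30,0,0,0,1,0,0,30,0,0,0,1,0,0,18,0,0,0,1,0,0,5,0,0,0,1,0,0,0,0,0,0,1]}}

```text
time: 30.48
tool_pos: [0.6113, 0.1052, 0.0596]
orientation: [0.997, -0.076, 0.0, -0.0]
contact_force: [0.0, 0.2, 0.3]
opening: 0.0855
grip_force: 0.0
```

```bash
python3 -c "
from h import *
T=rackT(O,A);go(T(-.062,-.005,.057))"
```

```text
t30.48 p [0.6113 0.1052 0.0596] rack [-0.0611 -0.0042] ytool ang -98.69 z [ 0.  0. -1.] open 0.0855 grip 0.0 F [0.  0.2 0.3]
tool mm [-0.8 -0.9  2.6]
```

>>> {"method": "jog_arm", "body": {"steps": [-0.8,-0.9,2.5,0,0,0,1,0,0,0,0,0,0,0.75,0,0,0,0,0,0,0.65,0,0,0,0,0,0,0.55,0,0,0,0,0,0,0.4,0,0,0,0,0,0,0.3,0,0,0,0,0,0,0.3,0,0,0,0,0,0,0.3], "squeeze": 70}}

```text
time: 31.48
tool_pos: [0.6109, 0.1061, 0.0578]
orientation: [0.997, -0.076, 0.0, -0.0]
contact_force: [-2.2, -0.7, 6.0]
opening: 0.048
grip_force: 70.9
```

```bash
python3 -c "
from h import *
T=rackT(O,A);go(T(-.03,-.004,.057))
for k in range(2):
  a=cams.camera('scene');print([(np.round(d['location'],4).tolist(),round(d['conf'],2)) for d in models.place_of('wide_jar','scene')[:2]])
cv2.imwrite('pics/m.png',cv2.resize(a[70:200,220:380],None,fx=4,fy=4,interpolation=3))"
```

```text
t31.48 p [0.6109 0.1061 0.0578] rack [-0.0619 -0.0048] ytool ang -98.7 z [ 0.001  0.001 -1.   ] open 0.048 grip 70.9 F [-2.2 -0.7  6. ]
tool mm [ 0.8 31.9  0.8]
[([0.6101, 0.1049, 0.0066], 0.8), ([0.604, 0.0439, 0.004], 0.63)]
[([0.6062, 0.1044, 0.0059], 0.97)]
```

>>> {"method": "jog_arm", "body": {"steps": [1,3,-0.3,0,0,0,0.3,1,5,0,0,0,0,0.3,0,5,0,0,0,0,0.3,0,5,0,0,0,0,0.3,0,5,0,0,0,0,0.3,0,4,0,0,0,0,0.3,0,4,0,0,0,0,0.3,0,4,0,0,0,0,0.3]}}

```text
time: 32.67
tool_pos: [0.6077, 0.0717, 0.0577]
orientation: [0.997, -0.076, 0.001, -0.001]
contact_force: [0.4, 4.6, 5.0]
opening: 0.0477
grip_force: 71.9
```

>>> {"method": "jog_arm", "body": {"steps": [0,4,0,0,0,0,0.3,0,4,0,0,0,0,0.3,0,4,0,0,0,0,0.3,0,4,0,0,0,0,0.3,0,4,0,0,0,0,0.3,0,4,0,0,0,0,0.3]}}

```text
time: 33.42
tool_pos: [0.6041, 0.0492, 0.0577]
orientation: [0.997, -0.075, 0.001, -0.001]
contact_force: [1.1, 10.0, 5.2]
opening: 0.0482
grip_force: 71.7
```

```bash
python3 -c "
from h import *
T=rackT(O,A);go(T(.08,-.003,.057))
a=cams.camera('scene');print([(np.round(d['location'],4).tolist(),round(d['conf'],2)) for d in models.place_of('wide_jar','scene')[:2]])
cv2.imwrite('pics/n.png',cv2.resize(a[80:200,235:385],None,fx=5,fy=5,interpolation=3))"
```

```text
t33.42 p [0.6041 0.0492 0.0577] rack [-0.0046 -0.0029] ytool ang -98.63 z [ 0.001  0.003 -1.   ] open 0.0482 grip 71.7 F [ 1.1 10.   5.2]
tool mm [-0.2 84.6  0.5]
[([0.6028, 0.0497, 0.0108], 0.86)]
```

>>> {"method": "jog_arm", "body": {"steps": [0,3,-0.2,0,0,0,0.3,0,3,0,0,0,0,0.3,0,3,0,0,0,0,0.3,0,3,0,0,0,0,0.3]}}

```text
time: 34.02
tool_pos: [0.602, 0.0376, 0.0577]
orientation: [0.997, -0.075, 0.0, -0.001]
contact_force: [0.2, 9.3, 5.9]
opening: 0.0481
grip_force: 71.7
```

>>> {"method": "jog_arm", "body": {"steps": [0,4,0,0,0,0,0.3,0,4,0,0,0,0,0.3,0,4,0,0,0,0,0.3,0,4,0,0,0,0,0.3,0,4,0,0,0,0,0.3,0,4,0,0,0,0,0.3]}}

```text
time: 34.78
tool_pos: [0.5981, 0.0146, 0.0577]
orientation: [0.997, -0.075, -0.0, -0.002]
contact_force: [-2.3, 9.4, 6.9]
opening: 0.0477
grip_force: 71.6
```

>>> {"method": "jog_arm", "body": {"steps": [0,4,0,0,0,0,0.3,0,4,0,0,0,0,0.3,0,4,0,0,0,0,0.3,0,4,0,0,0,0,0.3]}}

```text
time: 35.28
tool_pos: [0.5957, -0.0022, 0.0577]
orientation: [0.997, -0.075, -0.0, -0.001]
contact_force: [-0.8, 8.9, 6.6]
opening: 0.0484
grip_force: 71.8
```

```bash
python3 -c "
from h import *
T=rackT(O,A);go(T(.08,-.003,.057))
a=cams.camera('scene');print([(np.round(d['location'],4).tolist(),round(d['conf'],2)) for d in models.place_of('wide_jar','scene')[:2]])
cv2.imwrite('pics/n.png',cv2.resize(a[80:200,235:385],None,fx=5,fy=5,interpolation=3))"
```

```text
t35.27 p [ 0.5957 -0.0022  0.0577] rack [ 0.0474 -0.0035] ytool ang -98.61 z [ 0.     0.003 -1.   ] open 0.0484 grip 71.8 F [-0.8  8.9  6.6]
tool mm [ 0.4 32.6  0.6]
[([0.5939, -0.0016, 0.0068], 0.74)]
```

>>> {"method": "jog_arm", "body": {"steps": [0,2,-0.2,0,0,0,0.3,0,2,0,0,0,0,0.3,0,2,0,0,0,0,0.3,0,2,0,0,0,0,0.3,0,2,0,0,0,0,0.3,0,2,0,0,0,0,0.3,0,2,0,0,0,0,0.3,0,2,0,0,0,0,0.3]}}

```text
time: 36.38
tool_pos: [0.5931, -0.0188, 0.0577]
orientation: [0.997, -0.075, -0.0, -0.001]
contact_force: [-1.1, 6.6, 5.7]
opening: 0.0481
grip_force: 71.7
```

>>> {"method": "jog_arm", "body": {"steps": [0,1.5,0,0,0,0,0.3,0,1.5,0,0,0,0,0.3,0,1.5,0,0,0,0,0.3,0,1.5,0,0,0,0,0.3]}}

```text
time: 36.88
tool_pos: [0.5922, -0.0251, 0.0577]
orientation: [0.997, -0.076, -0.0, -0.001]
contact_force: [0.0, 4.5, 6.2]
opening: 0.0483
grip_force: 71.8
```

```bash
python3 -c "
from h import *
T=rackT(O,A);go(T(.08,-.003,.057))
a=cams.camera('scene');print([(np.round(d['location'],4).tolist(),round(d['conf'],2)) for d in models.place_of('wide_jar','scene')[:2]])
cv2.imwrite('pics/n.png',cv2.resize(a[80:200,235:385],None,fx=5,fy=5,interpolation=3))"
```

```text
t36.88 p [ 0.5922 -0.0251  0.0577] rack [ 0.0706 -0.0035] ytool ang -98.67 z [-0.     0.001 -1.   ] open 0.0483 grip 71.8 F [0.  4.5 6.2]
tool mm [0.5 9.4 0.7]
[([0.5906, -0.0251, 0.0068], 0.83)]
```

>>> {"method": "jog_arm", "body": {"steps": [0,1,0,0,0,0,0.3,0,1,0,0,0,0,0.3,0,1,0,0,0,0,0.3,0,1,0,0,0,0,0.3,0,1,0,0,0,0,0.3,0,1,0,0,0,0,0.3]}}

```text
time: 37.72
tool_pos: [0.5916, -0.0301, 0.0577]
orientation: [0.997, -0.075, 0.0, -0.001]
contact_force: [-0.4, 8.2, 5.8]
opening: 0.0484
grip_force: 72.0
```

>>> {"method": "jog_arm", "body": {"steps": [0,1,0,0,0,0,0.3,0,1,0,0,0,0,0.3,0,1,0,0,0,0,0.3,0,1,0,0,0,0,0.3]}}

```text
time: 38.22
tool_pos: [0.591, -0.034, 0.0577]
orientation: [0.997, -0.075, 0.0, -0.001]
contact_force: [0.9, 8.0, 5.5]
opening: 0.0481
grip_force: 72.0
```

>>> {"method": "jog_arm", "body": {"steps": [0,1,0,0,0,0,0.3,0,1,0,0,0,0,0.3,0,1,0,0,0,0,0.3]}}

```text
time: 38.6
tool_pos: [0.5906, -0.037, 0.0577]
orientation: [0.997, -0.075, 0.0, -0.001]
contact_force: [0.3, 7.4, 4.5]
opening: 0.0483
grip_force: 71.9
```

>>> {"method": "jog_arm", "body": {"steps": [0,0.8,0,0,0,0,0.3,0,0.8,0,0,0,0,0.3,0,0.8,0,0,0,0,0.3]}}

```text
time: 38.98
tool_pos: [0.5903, -0.0394, 0.0577]
orientation: [0.997, -0.075, 0.0, -0.001]
contact_force: [-0.3, 7.8, 5.7]
opening: 0.0478
grip_force: 71.9
```

>>> {"method": "jog_arm", "body": {"steps": [0,0.8,0,0,0,0,0.3,0,0.8,0,0,0,0,0.3,0,0.8,0,0,0,0,0.3]}}

```text
time: 39.35
tool_pos: [0.5899, -0.0417, 0.0577]
orientation: [0.997, -0.075, 0.0, -0.001]
contact_force: [0.6, 7.7, 5.0]
opening: 0.0478
grip_force: 71.9
```

>>> {"method": "jog_arm", "body": {"steps": [0,0.8,0,0,0,0,0.3,0,0.8,0,0,0,0,0.3]}}

```text
time: 39.6
tool_pos: [0.5897, -0.0433, 0.0577]
orientation: [0.997, -0.075, 0.0, -0.001]
contact_force: [0.1, 7.1, 4.8]
opening: 0.0482
grip_force: 71.9
```

>>> {"method": "jog_arm", "body": {"steps": [0,0.8,0,0,0,0,0.3,0,0.8,0,0,0,0,0.3]}}

```text
time: 39.85
tool_pos: [0.5894, -0.0449, 0.0577]
orientation: [0.997, -0.075, 0.0, -0.001]
contact_force: [1.3, 8.4, 5.3]
opening: 0.0484
grip_force: 71.9
```

>>> {"method": "jog_arm", "body": {"steps": [0,0.8,0,0,0,0,0.3,0,0.8,0,0,0,0,0.3]}}

```text
time: 40.1
tool_pos: [0.5892, -0.0465, 0.0577]
orientation: [0.997, -0.075, 0.0, -0.001]
contact_force: [1.4, 9.3, 3.9]
opening: 0.0479
grip_force: 71.9
```

>>> {"method": "jog_arm", "body": {"steps": [0,0.7,0,0,0,0,0.3,0,0.7,0,0,0,0,0.3]}}

```text
time: 40.35
tool_pos: [0.5892, -0.0466, 0.0577]
orientation: [0.997, -0.075, 0.0, -0.002]
contact_force: [0.4, 12.0, 5.9]
opening: 0.0478
grip_force: 71.9
```

>>> {"method": "jog_arm", "body": {"steps": [0,0.7,0,0,0,0,0.3,0,0.7,0,0,0,0,0.3]}}

```text
time: 40.6
tool_pos: [0.5891, -0.0468, 0.0578]
orientation: [0.997, -0.074, 0.0, -0.002]
contact_force: [0.4, 16.2, 6.5]
opening: 0.048
grip_force: 72.0
```

The force rises steadily and the jar has stopped at axis x≈92 mm (face about 116 mm). I check with the last picture.

```bash
python3 -c "
from h import *
st()
a=cams.camera('scene');cv2.imwrite('pics/o.png',cv2.resize(a[100:205,255:380],None,fx=6,fy=5.7,interpolation=3))"
```

```text
t40.60 p [ 0.5891 -0.0468  0.0578] rack [ 0.0925 -0.0033] ytool ang -98.53 z [ 0.001  0.005 -1.   ] open 0.048 grip 72.0 F [ 0.4 16.2  6.5]
```

View pics/o.png

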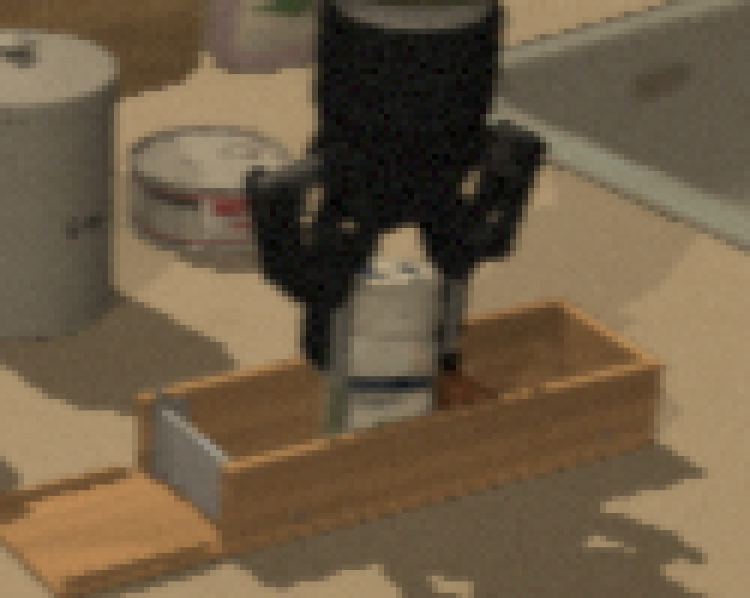

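The jar stands upright, the flap is shut (crop (190,450)) and the front finger is right above the screw (455,360). To rule out that the finger is what stopped, I release, rise 8 mm, regrip and press again.

>>> {"method": "jog_arm", "body": {"steps": [0,-1,0,0,0,0,0.3,0,-1,0,0,0,0,0.5,0,0,0,0,0,0,0.65,0,0,0,0,0,0,0.65,0,0,-4,0,0,0,0.65,0,0,-4,0,0,0,0.65,0,0,0,0,0,0,0.5,0,0,0,0,0,0,0.3,0,0,0,0,0,0,0.3], "squeeze": 50}}

```text
time: 41.78
tool_pos: [0.5899, -0.0478, 0.0671]
orientation: [0.997, -0.075, 0.001, -0.001]
contact_force: [-1.8, 5.3, 11.1]
opening: 0.0477
grip_force: 49.7
```

>>> {"method": "jog_arm", "body": {"steps": [0,0.7,0,0,0,0,0.3,0,0.7,0,0,0,0,0.3]}}

```text
time: 42.02
tool_pos: [0.5899, -0.048, 0.0671]
orientation: [0.997, -0.075, 0.001, -0.002]
contact_force: [-2.4, 9.5, 13.0]
opening: 0.0474
grip_force: 49.8
```

>>> {"method": "jog_arm", "body": {"steps": [0,0.7,0,0,0,0,0.3,0,0.7,0,0,0,0,0.3]}}

```text
time: 42.28
tool_pos: [0.5899, -0.0482, 0.0672]
orientation: [0.997, -0.075, 0.001, -0.002]
contact_force: [-2.0, 12.6, 11.8]
opening: 0.0475
grip_force: 50.0
```

>>> {"method": "jog_arm", "body": {"steps": [0,0.8,0,0,0,0,0.3,0,0.8,0,0,0,0,0.3,0,0,0,0,0,0,0.3]}}

```text
time: 42.65
tool_pos: [0.5898, -0.0484, 0.0672]
orientation: [0.997, -0.074, 0.001, -0.003]
contact_force: [-1.0, 15.5, 12.6]
opening: 0.0472
grip_force: 50.1
```

>>> {"method": "jog_arm", "body": {"steps": [0,-1.2,0,0,0,0,0.3,0,-1.2,-0.5,0,0,0,0.45,0,0,0,0,0,0,0.65,0,0,0,0,0,0,0.7,0,0,0,0,0,0,0.7,0,0,-10,0,0,0,0.7,0,0,-25,0,0,0,0.7,0,0,-40,0,0,0,0.7,0,0,-50,0,0,0,0.7,0,0,0,0,0,0,0.7]}}

```text
time: 43.9
tool_pos: [0.5904, -0.0517, 0.1954]
orientation: [0.997, -0.076, 0.003, -0.001]
contact_force: [0.6, -0.6, 0.2]
opening: 0.0596
grip_force: 0.0
```

>>> {"method": "jog_arm", "body": {"steps": [-20,-60,0,0,0,0,0.7,-20,-60,0,0,0,0,0.7,-30,-60,0,0,0,0,0.7,-30,-60,0,0,0,0,0.7,-30,-60,0,0,0,0,0.7,0,0,0,0,0,0,0.7]}}

```text
time: 44.65
tool_pos: [0.507, 0.2564, 0.1901]
orientation: [0.997, -0.071, -0.001, -0.0]
contact_force: [0.3, -0.8, -0.3]
opening: 0.0597
grip_force: 0.0
```

```bash
python3 -c "
from h import *
st()
P=dict(wide_jar=0,tall_jar=0,salt_shaker=0,lane=0,rack=0)
for cm in('scene','top'):
  a=cams.camera(cm)
  for n in P:
    for d in models.place_of(n,cm)[:2]:
     l=np.array(d['location']);e=l[:2]-O;c,s=np.cos(A),np.sin(A);print(cm,n,l.round(4),np.round([c*e[0]+s*e[1],-s*e[0]+c*e[1]],4),round(d['conf'],2))
  for n in('follower','flap','wide_jar'):
    print('box',n,[(np.round(d['location'],3).tolist(),round(d['conf'],2)) for d in models.boxes_of(n,cm)[:1]])
  if cm=='top':
   # row-averaged colour profile along the lane axis in rack x, z=.05
   T=rackT(O,A);g=cv2.cvtColor(a,cv2.COLOR_BGR2GRAY)
   for y in(-.02,.0,.02): print(y,[(int(x*1000),int(cv2.getRectSubPix(g,(1,1),proj(cm,T(x,y,.05)))[0,0])) for x in np.arange(.06,.15,.004)])
"
```

```text
t44.65 p [0.507  0.2564 0.1901] rack [-0.1948 -0.1301] ytool ang -98.18 z [-0.002  0.    -1.   ] open 0.0597 grip 0.0 F [ 0.3 -0.8 -0.3]
scene wide_jar [ 0.589  -0.0422  0.0093] [ 0.088  -0.0041] 0.9
scene tall_jar [0.5706 0.2646 0.0032] [-0.2125 -0.0685] 0.79
scene salt_shaker [ 0.4609  0.3932 -0.0027] [-0.3231 -0.1963] 0.7
scene salt_shaker [0.6107 0.092  0.0051] [-0.0479 -0.0029] 0.27
scene lane [ 0.5885 -0.0589  0.008 ] [ 0.1046 -0.0021] 0.86
scene rack [0.6058 0.0438 0.0012] [ 0.0005 -0.0004] 0.56
box follower []
box flap [([0.608, 0.043, 0.031], 0.63)]
box wide_jar [([0.573, -0.03, 0.078], 0.92)]
top wide_jar [ 0.586  -0.0459  0.0033] [ 0.0921 -0.0065] 0.85
top salt_shaker [ 0.5902 -0.055   0.0076] [ 0.1005 -0.001 ] 0.64
top lane [ 0.591  -0.0569  0.008 ] [1.023e-01 1.000e-04] 0.72
top rack [ 0.6046  0.0423 -0.0009] [ 0.0021 -0.0014] 0.71
box follower [([0.57, -0.073, 0.025], 0.55)]
box flap [([0.609, 0.05, 0.042], 0.5)]
box wide_jar [([0.586, -0.034, 0.101], 0.76)]
-0.02 [(60, 72), (64, 57), (68, 51), (72, 40), (76, 41), (80, 43), (84, 56), (88, 67), (92, 80), (96, 91), (100, 95), (104, 94), (108, 79), (112, 53), (116, 52), (120, 64), (124, 67), (128, 73), (132, 75), (136, 81), (140, 87), (144, 91), (148, 92)]
0.0 [(60, 73), (64, 64), (68, 59), (72, 60), (76, 87), (80, 129), (84, 143), (88, 145), (92, 143), (96, 138), (100, 142), (104, 142), (108, 133), (112, 109), (116, 121), (120, 131), (124, 90), (128, 31), (132, 22), (136, 38), (140, 57), (144, 59), (148, 68)]
0.02 [(60, 57), (64, 59), (68, 59), (72, 58), (76, 65), (80, 91), (84, 121), (88, 131), (92, 124), (96, 111), (100, 122), (104, 134), (108, 141), (112, 137), (116, 123), (120, 93), (124, 70), (128, 66), (132, 68), (136, 66), (140, 67), (144, 67), (148, 70)]
```

```bash
python3 -c "
from h import *
T=rackT(O,A)
for k in range(3):
  a=cams.camera('top')
  print([np.round(d['location'],3).tolist() for f in(models.boxes_of,models.place_of) for d in f('wide_jar','top')[:1]])
# cap blob: bright low-saturation near expected cap centre
for cm in('top','scene'):
  a=cams.camera(cm);h=cv2.cvtColor(a,cv2.COLOR_BGR2HSV)
  u,v=proj(cm,T(.0923,-.004,.104));print(cm,'expected cap top',round(u,1),round(v,1),'base',np.round(proj(cm,T(.0923,-.004,.006)),1))
  m=((h[...,1]<75)&(h[...,2]>110)).astype(np.uint8);M=np.zeros_like(m);cv2.circle(M,(int(u),int(v)),28,1,-1);m&=M
  n,l,s,c=cv2.connectedComponentsWithStats(m)
  i=1+s[1:,4].argmax();print(s[i],c[i].round(1),cv2.minAreaRect(np.argwhere(l==i)[:,::-1].astype(np.float32)))
  if cm=='scene':
    for r in range(s[i][1],s[i][1]+s[i][3],3):
      x=np.where(l[r]==i)[0];print(r,x.min(),x.max(),end='; ')
"
```

```text
[[0.584, -0.034, 0.102], [0.588, -0.042, 0.005]]
[[0.584, -0.037, 0.102], [0.587, -0.042, 0.004]]
[[0.583, -0.035, 0.1], [0.589, -0.045, 0.007]]
top expected cap top 346.4 165.3 base [337.3 169.8]
[336 156  19  19 253] [344.8 165.3] ((345.0, 165.0), (18.0, 18.0), 90.0)
scene expected cap top 318.6 148.1 base [315.9 181.2]
[309 145  18  22 288] [317.1 155.2] ((317.42071533203125, 155.71340942382812), (16.012571334838867, 22.086307525634766), 6.340191841125488)
145 316 321; 148 311 326; 151 312 326; 154 311 323; 157 310 324; 160 309 322; 163 309 322; 166 310 311;
```

```bash
python3 -c "
from rig import ticket
print(ticket.sign_off())"
```

```text
the job is handed in; nothing more can be done
None
```

I've handed the job in: the wide jar stands upright with its axis about 92 mm along the lane, the flap is shut, and the follower was pressed to a hard stop at about 16 N. On the first push it tipped about 40° in the grip past the flap; I lifted it out, stood it back on the sill and pushed it in again, and the other two jars stayed where they were.

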